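# Space the cable-box cover and hold it flush

### The job

Slide the T-shaped wooden spacer, fin up and nose first, into the side gap of the cable box that is wide enough for it, all the way home against the back wall, and let go of it. Then press the sprung glass cover down flush with the rails with the fingertips, and finish while still holding it pressed down, with the spacer still home. Leave the other things on the desk where they are.

Things in the scene. Friction and masses are not known exactly. Their poses are not given: they have to be found in the camera images.
- frame: Aluminium frame of the cable box, fixed on the desk: base plate 150 x 220 mm (its x, y), 6 mm thick. Origin: centre of the plate's underside, at desk height. +x points away from the robot to a back wall. The cover is in the middle; left (+y) and right (-y) of it two straight gaps run along x, open above and at the front (x = -75 mm), floor 6 mm above the desk, ended by the wall.
- back_wall (a point): Centre of the top edge of the back wall's inner face: x = +65 mm, y = 0 in the frame, 38 mm above the desk. The wall ends both gaps. The last 28 mm of each gap before the wall is roofed by a small hood (26 mm wide, underside 32.5 mm and top 36.5 mm above the desk), under which the spacer's bar slides.
- cover: Square frosted-glass cover, 110 x 110 mm, 24 mm deep, on springs; moves only straight up and down. Origin: centre of its top face, x = +5 mm, y = 0 in the frame. At rest its top is 37 mm above the desk, 7 mm proud of the rails; flush is 30 mm; a stop comes 1 mm lower. It takes 3 N to start it moving, about 10 N to hold it flush.
- thin_rail: The thin edge rail, 12 mm wide in y, 138 mm long, fixed on the base plate, top 30 mm above the desk. Origin: centre of its width, on the base plate, at y = +89 or -89 mm of the frame (it swaps sides with the broad rail). Between it and the cover is a gap 28 mm wide, centred at y = +69 or -69 mm of the frame on the same side.
- broad_rail: The broad edge rail, 40 mm wide in y, 138 mm long, otherwise like the thin rail and on the opposite side. Between it and the cover the gap is only 14 mm wide: too narrow for the spacer.
- spacer: Loose wooden spacer, about 60 g: a bar 90 mm long (its x), 20 wide, 20 high, lying on the desk, with an upright fin (36 mm along x, 14 thick in y, 55 tall) on the bar's rear end; the fin's top is 75 mm above the bar's underside. Origin: centre of the bar's underside. +x points to the nose, the end without the fin, which goes in first.
- spacer_fin (a point): Centre of the spacer's fin, the part to grasp: 27 mm behind the spacer's origin along x, 47.5 mm above its underside. Same axes as the spacer.
- spacer_nose (a point): Centre of the end face at the spacer's nose: 45 mm ahead of its origin, 10 mm above its underside. Fully home it touches the back wall.
- punch: Bystander, loose, to be left alone: hole punch, black and steel, 100 x 55 x 55 mm. Origin: centre of its underside.
- stapler: Bystander, loose, to be left alone: black stapler, 125 x 34 x 55 mm. Origin: centre of its underside.
- pencup: Bystander, loose, to be left alone: round steel pen cup with pens, 76 across, 145 high, mm. Origin: centre of its underside.
- mouse: Bystander, loose, to be left alone: computer mouse 105 x 60 x 33 mm. Origin: centre of its underside.
- notepad: Bystander, loose, to be left alone: square block of sticky notes 76 x 76 x 15 mm. Origin: centre of its underside.
- bottle: Bystander, loose, to be left alone: clear drinking bottle, 68 across, 190 high mm. Origin: centre of its underside.
There are look-alikes about, which are no part of the job. Leave any purple or turquoise look-alike of the spacer alone.

How it is judged:
On the way, in this order (a step that is already met when the one before it is completed fails the run):
1. the spacer is fully home in the wide gap and let go, while the cover still stands proud (x of spacer_nose in the frame of frame above 0.059 m and z of spacer_nose in the frame of frame between 0.012 and 0.02 m and angle between the x axis of spacer_nose and the x axis of frame, either way round below 0.15 rad and angle between spacer_nose's own z axis and vertical below 0.12 rad and (y of spacer_nose in the frame of frame between 0.06 and 0.078 m or y of spacer_nose in the frame of frame between -0.078 and -0.06 m) and z of cover in the frame of frame above 0.034 m and contact force between the fingers and spacer below 0.1 N), for 0.2 s.
2. the fingers press the cover flush (z of cover in the frame of frame below 0.032 m and contact force between the fingers and cover above 4 N), for 0.2 s.
At the end, for the whole second after the job is handed in: The spacer lies flat and straight in the wide gap, its nose within 6 mm of the back wall, untouched by the fingers; the fingers are pressing on the cover with more than 4 N and its top is no more than 2 mm above flush (all of step 2 and x of spacer_nose in the frame of frame above 0.059 m and z of spacer_nose in the frame of frame between 0.012 and 0.02 m and angle between the x axis of spacer_nose and the x axis of frame, either way round below 0.15 rad and angle between spacer_nose's own z axis and vertical below 0.12 rad and (y of spacer_nose in the frame of frame between 0.06 and 0.078 m or y of spacer_nose in the frame of frame between -0.078 and -0.06 m) and contact force between the fingers and spacer below 0.1 N); the arm keeps its last pose, push and grip.
It fails at once if one of the other things on the desk is pushed more than 30 mm away or tipped over (distance of any of punch, stapler, pencup, mouse, notepad, bottle from where it was at the start of the episode above 0.03 m or angle between any of punch, stapler, pencup, mouse, notepad, bottle's own z axis and vertical above 0.6 rad).
It also fails if it takes over 42 s, if anything falls off the work surface, if the arm or the gripper's body presses on something with over 40 N, if the wrist force passes 120 N, or if a joint passes its speed limit or range.

### The arm

A 7-joint arm with a two-finger parallel gripper is mounted at the origin on the work surface. World frame = base frame: x ahead of the robot, y to its left, z up, the work surface at z = 0. Lengths are in m, angles in rad, forces in N, time in s.
With the tool pointing down it reaches from about 0.4 to 0.9 m from the base axis. Payload 5.5 kg.
Tool frame: the origin (TCP) lies at the very end of the fingers, on their centre line; the grasp point (between the pads) lies 19 mm behind it (env.grip_point_offset is the distance from the TCP to the grasp point, in m); z points along the fingers, y is the line along which they close (so a half turn about z gives the same grasp; the last joint's range is limited). The gripper opens to 85 mm and grips with 20 to 120 N. Pads are 22 mm wide; open, the fingers measure 114 mm over their backs; the gripper's body (76 mm by 85 mm) begins 54 mm behind the grasp point. The pads swing forward as they close: fully open they stand 13 mm farther back than shut.
Start: joints at [-0.879, 0.501, -0.427, 1.55, 0.221, 1.138, -0.21], TCP at [0.27, 0.591, 0.231] pointing down, gripper open.
Joint ranges: [-2.88, 2.88], [-0.31, 2.03], [-1.54, 1.56], [0.2, 2.42], [-1.41, 4.55], [0.19, 2.02], [-2.57, 2.57]. Speed limits (rad/s): [2.57, 2.57, 3.14, 3.14, 3.14, 3.14, 3.14].

### API

Orientations are given as a unit quaternion [w, x, y, z].
In Python, from workcell import env gives the robot as it stands.
- The arm moves only by the tool arm_command, never from a script. Its argument "plan" is a list of rows, each a list of 5 numbers: the shift along the world's x, y, z in cm, then the turn about the world's z in degrees, then the opening, from 0 (shut) to 1 (fully open). In form: [[tx, ty, tz, yaw, gripper], ...]. A call has 1 to 5 rows; each row is the pose to reach, as a shift and turn from the pose commanded when the call began; what a row does not reach only later rows make up. A row lasts 1/10 s, in which the tool goes at most 50 mm and 8.59 degrees, less where a joint would pass 70% of its speed; a pose out of reach is approached as far as the arm can. A call with a gripper value outside its range is refused whole. The fingers move at their own pace and stop on an object; "newtons" is the grip in N (left out, the last holds). Time passes only in rows, so rows that repeat a pose let the fingers close. It gives the time, the measured TCP pose, the force, the opening and the grip force at its end, in the units of the state.
- env.state(): the state, without advancing time (a new reading comes with each control period).
- env.grab_frame(name): name is "side" or "top"; returns a dict with "image" (384x512x3 uint8, red, green, blue), "z_map" (384x512 float32, m along the optical axis (not along the pixel's ray), 0 where there is no reading), "mtx" (3x3 intrinsics, pixels), "dist" ([k1, k2, p1, p2, k3] as OpenCV has them; the pictures are not rectified), "extrinsics" (4x4, takes a point from camera to world coordinates). Camera axes: x right, y down, z forward; pixel columns grow to the right and rows downward; lengths in m; the calibration is good to about 2 mm. A picture is of the moment at which its call begins.
- env.close_job(): hands the job in; it is judged then, once.
The state is a dict: "time_s": time; "joint_positions": joint angles; "joint_velocities": joint speeds; "joint_efforts": joint torques, N m; "position": TCP position; "orientation": TCP orientation; "wrist_force": force on the tool from outside, world axes, zero at the start; "wrist_torque": the same for the moment, N m; "width": opening from 0.0 (shut) to 1.0 (fully open); "finger_force": force on a finger pad.
Only numpy, scipy, OpenCV 4.12 (cv2) and the standard library are available. Lean on these libraries where they do the work, as an engineer would, in place of code of your own. Each camera call takes 0.05 s, during which the arm holds its last target. There are 200 camera calls.

## Working session

There is one attempt and no reset: what is moved stays moved. The work goes in short steps, Python scripts to look and compute and a tool call to move; the robot and the scene stay as the last step left them, time stands still between calls to the robot, and variables do not carry over. Pictures are saved under pics/ and viewed, at most 10 in all, crops included, and the job is handed in when it is done.

Besides the shell and the picture viewer there is one more tool, called after ">>>" by a JSON object that holds its "api" and its "payload", one argument or row to a line. arm_command: Moves the arm, as the interface text tells. Its arguments: {"type":"object","properties":{"plan":{"type":"array","items":{"type":"array","items":{"type":"number"}}},"newtons":{"type":"number"}},"required":["plan"]}

```bash
mkdir -p pics; cat > h.py <<'E'
import numpy as np, cv2
from workcell import env
def grab(n):
    f=env.grab_frame(n)
    np.savez(f'/tmp/{n}.npz',**{k:np.asarray(v) for k,v in f.items()}); return f
def load(n): return dict(np.load(f'/tmp/{n}.npz'))
def cloud(f):
    h,w=f['z_map'].shape
    u,v=np.meshgrid(np.arange(w),np.arange(h))
    p=cv2.undistortPoints(np.stack([u,v],-1).reshape(-1,1,2).astype(np.float64),f['mtx'],f['dist']).reshape(h,w,2)
    z=f['z_map'][...,None]
    c=np.concatenate([p*z,z],-1)
    E=f['extrinsics']; P=c@E[:3,:3].T+E[:3,3]
    P[f['z_map']<=0]=np.nan
    return P
E
python3 - <<'E'
from h import *
for n in('top','side'):
    f=grab(n); cv2.imwrite(f'pics/{n}0.png',cv2.resize(f['image'][...,::-1],(800,600)))
    print(n,f['extrinsics'].round(3).tolist(),f['mtx'].round(0).tolist())
E
```

```text
top [[0.021, -0.997, 0.079, 0.385], [-1.0, -0.019, 0.02, -0.04], [-0.019, -0.079, -0.997, 1.307], [0.0, 0.0, 0.0, 1.0]] [[381.0, 0.0, 257.0], [0.0, 381.0, 194.0], [0.0, 0.0, 1.0]]
side [[0.656, -0.443, 0.611, -0.251], [-0.754, -0.363, 0.547, -0.73], [-0.021, -0.82, -0.572, 0.801], [0.0, 0.0, 0.0, 1.0]] [[465.0, 0.0, 256.0], [0.0, 465.0, 193.0], [0.0, 0.0, 1.0]]
```

View pics/top0.png

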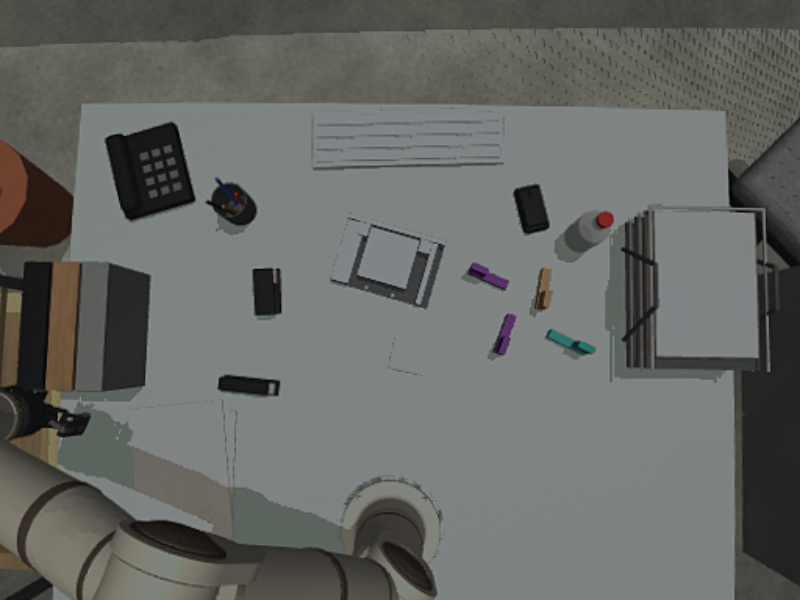

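View pics/side0.png

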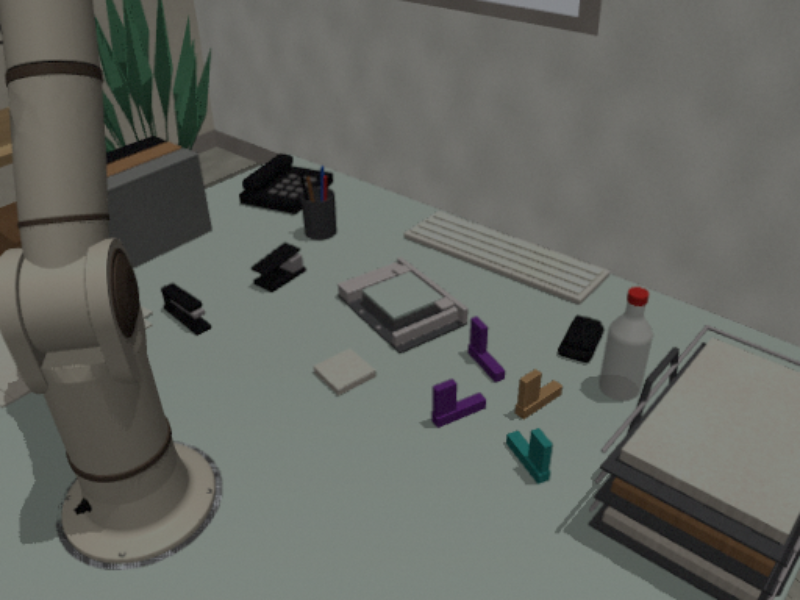

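Candidates in the top picture (800x600): wooden at (543,288), purple at (488,276) and (505,335), turquoise at (571,342). I choose the wooden one. The frame is at (388,260), and its thin rail appears to be on the right (-y) side. Next I measure both and check with a crop.

```bash
python3 - <<'E'
from h import *
im=load('top')['image'][...,::-1]
a=cv2.resize(im[130:205,205:290],(800,600*85*75//(85*75)),interpolation=cv2.INTER_CUBIC)[:,:]
b=cv2.resize(im[160:235,290:390],(600,450),interpolation=cv2.INTER_CUBIC)
a=cv2.resize(im[130:205,205:290],(510,450),interpolation=cv2.INTER_CUBIC)
b=cv2.resize(im[165:240,325:372],(282,450),interpolation=cv2.INTER_CUBIC)
cv2.imwrite('pics/crop1.png',cv2.convertScaleAbs(np.hstack([a,b]),alpha=1.5))
for n in('top','side'):
    f=load(n);P=cloud(f);hsv=cv2.cvtColor(f['image'],cv2.COLOR_RGB2HSV)
    m=(hsv[...,0]>8)&(hsv[...,0]<25)&(hsv[...,1]>90)
    x,y,z=np.moveaxis(P,-1,0)
    m&=(x>.35)&(x<.75)&(y<-.1)&(y>-.6)&(z>-.01)
    q=P[m]; print(n,'wood',len(q),q.min(0).round(3),q.max(0).round(3))
    bar=q[(q[:,2]<.03)&(q[:,2]>.012)]; fin=q[q[:,2]>.06 if n=='top' else q[:,2]>.03]
    print(' bar',len(bar),bar.mean(0).round(4),'fin',len(fin),fin.mean(0).round(4),fin.min(0).round(3),fin.max(0).round(3))
    print(' rect all',cv2.minAreaRect(q[:,:2].astype(np.float32)*1000),' fin',cv2.minAreaRect(fin[:,:2].astype(np.float32)*1000))
    if n=='side':
        t=q[q[:,2]>.072]; print(' fintop',len(t),t.mean(0).round(4))
        t=q[(q[:,2]>.017)&(q[:,2]<.023)]; print(' bartop rect',cv2.minAreaRect(t[:,:2].astype(np.float32)*1000))
    g=(x>.4)&(x<.72)&(y<.18)&(y>-.17)&(z>.003)
    for lo,hi in((.004,.05),(.004,.012),(.026,.033),(.034,.045)):
        mm=(g&(z>lo)&(z<hi)).astype(np.uint8)
        k,l,s,c=cv2.connectedComponentsWithStats(mm)
        for i in range(1,k):
            if s[i,4]>25:
                pp=P[l==i]; r=cv2.minAreaRect(pp[:,:2].astype(np.float32)*1000)
                print(' h',lo,hi,s[i,4],'uv',c[i].round(0),'mean',pp.mean(0).round(3),'rect',np.round(r[0],1),np.round(r[1],1),round(r[2],1))
E
```

```text
top wood 269 [ 0.382 -0.52   0.003] [ 0.667 -0.305  0.087]
 bar 100 [ 0.537  -0.3211  0.0195] fin 142 [ 0.5173 -0.4425  0.0762] [ 0.382 -0.52   0.06 ] [ 0.667 -0.308  0.087]
 rect all ((524.700439453125, -412.15869140625), (284.84307861328125, 215.25205993652344), 0.10470548272132874)  fin ((524.703125, -413.6166076660156), (284.84307861328125, 212.336181640625), 0.10470548272132874)
 h 0.004 0.05 2672 uv [247. 166.] mean [0.583 0.02  0.028] rect [583.4  18.3] [226.7 159.8] 73.6
 h 0.004 0.05 110 uv [262. 217.] mean [ 0.409 -0.033  0.015] rect [410.7 -37.2] [75.1 20.6] 86.8
 h 0.004 0.012 134 uv [276. 177.] mean [ 0.548 -0.078  0.007] rect [549.  -79.9] [ 18.2 139.5] 74.1
 h 0.004 0.012 301 uv [261. 181.] mean [ 0.535 -0.026  0.007] rect [552.3 -13.8] [ 91.8 116.9] 77.0
 h 0.004 0.012 116 uv [231. 180.] mean [0.535 0.076 0.007] rect [542.   73.1] [71.9 48.1] 74.1
 h 0.026 0.033 375 uv [222. 162.] mean [0.594 0.107 0.03 ] rect [600.2 105.5] [ 40.8 138.9] 74.9
 h 0.026 0.033 127 uv [272. 175.] mean [ 0.553 -0.066  0.03 ] rect [554.1 -63.9] [ 17.5 138.5] 74.5
 h 0.034 0.045 1168 uv [250
[... 700 characters left out ...]
4 191. ] 74.8
 h 0.004 0.05 44 uv [300. 219.] mean [ 0.559 -0.163  0.025] rect [ 559.2 -160.4] [18.   6.8] 62.8
 h 0.004 0.05 142 uv [228. 230.] mean [ 0.41  -0.035  0.015] rect [408.4 -29.7] [92.4 35.5] 70.5
 h 0.004 0.012 679 uv [255. 207.] mean [ 0.54  -0.016  0.007] rect [580.4  13.3] [221.7 158.3] 73.9
 h 0.026 0.033 285 uv [235. 178.] mean [0.593 0.107 0.03 ] rect [601.2 103.9] [ 47.2 141.1] 74.2
 h 0.026 0.033 91 uv [254. 198.] mean [ 0.548 -0.007  0.029] rect [546.5   3.6] [ 70. 138.] 24.7
 h 0.026 0.033 184 uv [273. 205.] mean [ 0.557 -0.07   0.03 ] rect [554.7 -76. ] [ 35.7 144.3] 76.6
 h 0.034 0.045 1138 uv [261. 187.] mean [0.598 0.008 0.038] rect [593.3  15.5] [219.1 130. ] 74.0
```

View pics/crop1.png

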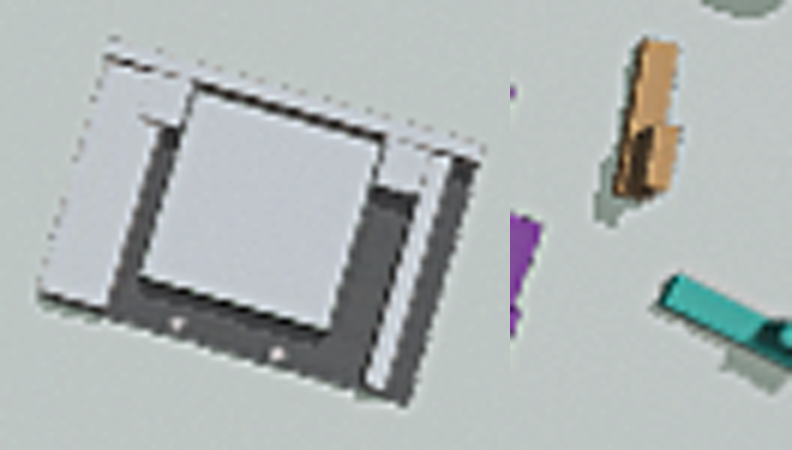

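The crop confirms the choice: the wooden T lies with its fin at the near end and its nose away from the robot. The wide gap is on the right, between the cover and the thin rail, and ends under a hood. Next I refine both poses.

```bash
python3 - <<'E'
from h import *
yaw=np.deg2rad(-15.2);ex=np.array([np.cos(yaw),np.sin(yaw)]);ey=np.array([-ex[1],ex[0]])
for n in('top','side'):
    f=load(n);P=cloud(f);hsv=cv2.cvtColor(f['image'],cv2.COLOR_RGB2HSV)
    x,y,z=np.moveaxis(P,-1,0)
    m=(hsv[...,0]>8)&(hsv[...,0]<25)&(hsv[...,1]>70)&(x>.46)&(x<.62)&(y<-.28)&(y>-.38)&(z>.003)
    q=P[m]; top=q[(q[:,2]>.071)]; bar=q[(q[:,2]<.0225)&(q[:,2]>.0175)]
    for nm,s in(('fintop',top),('bartop',bar),('all',q)):
        r=cv2.minAreaRect(s[:,:2].astype(np.float32)*1000); print(n,nm,len(s),s.mean(0).round(4),np.round(r[0],1),np.round(r[1],1),round(r[2],1))
    # frame coords
    X=x*ex[0]+y*ex[1];Y=x*ey[0]+y*ey[1]
    near=(x>.4)&(x<.75)&(abs(y)<.2)
    def ext(mk,nm):
        mk=mk&near
        print(n,nm,mk.sum(),'X',np.percentile(X[mk],[1,3,97,99]).round(4),'Y',np.percentile(Y[mk],[1,3,50,97,99]).round(4))
    c=(Y>.10)&(Y<.22)&(X>.45)&(X<.66)
    cov=(z>.0355)&(z<.0385)
    ext(cov&(X<.57),'cover(front part)')
    ext((z>.028)&(z<.032)&(Y>.2),'broad')
    ext((z>.028)&(z<.032)&(Y<.11),'thin')
    ext((z>.0285)&(z<.0315)&(Y<.11)&(X<.55)&(X>.48),'thin mid')
    ext((z>.004)&(z<.009),'plate')
    ext((z>.037)&(X>.6),'wall')
    # top edge across cover
    for xx in(.52,.54,.56,.58):
        s=near&(abs(X-xx)<.004)&cov; print('  cov',xx,Y[s].min().round(4),Y[s].max().round(4))
E
```

```text
top fintop 43 [ 0.4992 -0.3165  0.0743] [ 498.9 -316.5] [12.3 35.3] 79.4
top bartop 73 [ 0.5397 -0.3223  0.0199] [ 526.  -321.2] [18.1 89. ] 79.5
top all 189 [ 0.5209 -0.3178  0.0363] [ 525.8 -320.8] [18.7 89.6] 79.5
top cover(front part) 269 X [0.5053 0.5066 0.5673 0.569 ] Y [0.1167 0.119  0.1704 0.2213 0.2302]
top broad 272 X [0.4835 0.485  0.6166 0.62  ] Y [0.2091 0.2208 0.2594 0.278  0.2786]
top thin 105 X [0.4831 0.4873 0.6177 0.6206] Y [-0.0105  0.0752  0.0813  0.087   0.0993]
top thin mid 42 X [0.4825 0.4837 0.5456 0.5477] Y [0.0752 0.0754 0.0816 0.0865 0.0868]
top plate 988 X [0.3734 0.3914 0.7177 0.737 ] Y [-0.0587 -0.0391  0.1101  0.3317  0.3498]
top wall 229 X [0.6004 0.6007 0.6293 0.6295] Y [0.0692 0.0771 0.1658 0.2677 0.276 ]
  cov 0.52 0.1195 0.2154
  cov 0.54 0.1179 0.2205
  cov 0.56 0.0779 0.223
  cov 0.58 -0.006 0.2214
side fintop 69 [ 0.4983 -0.3194  0.075 ] [ 498.9 -319.1] [14.1 35.4] 79.3
side bartop 118 [ 0.5327 -0.3274  0.0202] [ 526.5 -323.5] [20.  92.1] 80.4
side all 513 [ 0.5094 -0.3246  0.0358] [ 525.9 -324. ] [21.7 93.1] 79.7
side cover(front part) 276 X [0.5063 0.5073 0.5679 0.5695] Y [0.1143 0.1154 0.1654 0.2213 0.2298]
side broad 221 X [0.4842 0.4865 0.6178 0.6232] Y [0.2071 0.2235 0.2597 0.2795 0.2802]
side thin 139 X [0.4843 0.4874 0.6227 0.624 ] Y [-0.0413 -0.0394  0.0777  0.0883  0.0885]
side thin mid 43 X [0.4841 0.4858 0.5443 0.5449] Y [0.0729 0.0738 0.0798 0.0881 0.0883]
side plate 838 X [0.3756 0.4021 0.7069 0.732 ] Y [-0.039  -0.0196  0.1189  0.3302  0.3541]
side wall 281 X [0.6005 0.601  0.6309 0.6325] Y [0.0649 0.0715 0.1616 0.2602 0.2694]
  cov 0.52 0.1167 0.2207
  cov 0.54 0.1114 0.2171
  cov 0.56 0.1139 0.2196
  cov 0.58 -0.0269 0.225
```

```bash
python3 - <<'E'
from h import *
from scipy.spatial.transform import Rotation as R
s=env.state(); o=np.array(s['orientation']); M=R.from_quat(o[[1,2,3,0]]).as_matrix()
print(s['position'],s['time_s'],s['width'],env.grip_point_offset); print(M.round(3)); print('tool y yaw',np.degrees(np.arctan2(M[1,1],M[0,1])))
E
```

```text
[0.27001432 0.59056543 0.2303579 ] 0.1 0.9984564745913538 0.0187
[[-0.909  0.416 -0.001]
 [ 0.416  0.909 -0.002]
 [ 0.    -0.002 -1.   ]]
tool y yaw 65.43601600134319
```

>>> {"api": "arm_command", "payload": {
  "plan": [
    [0, -5, 0, 3, 1],
    [0, -10, 0, 6, 1],
    [0, -15, 0, 9, 0.8],
    [2, -20, 0, 12, 0.7],
    [4, -24.5, 0, 14.1, 0.7]
  ],
  "newtons": 40
}}

```text
time_s: 0.6
position: [0.3084, 0.3469, 0.231]
orientation: [-0.0, 0.089, 0.996, -0.0]
wrist_force: [1.7, 0.4, 0.7]
width: 0.695
finger_force: 0.0
```

>>> {"api": "arm_command", "payload": {
  "plan": [
    [1.5, -4.5, 0, 0, 0.7],
    [3, -9, 0, 0, 0.7],
    [4.5, -13.5, 0, 0, 0.7],
    [6, -18, 0, 0, 0.7],
    [7.5, -22.5, 0, 0, 0.7]
  ]
}}

```text
time_s: 1.1
position: [0.384, 0.122, 0.2313]
orientation: [0.0, 0.091, 0.996, 0.0]
wrist_force: [1.0, 0.2, -0.3]
width: 0.701
finger_force: 0.0
```

>>> {"api": "arm_command", "payload": {
  "plan": [
    [1.5, -4.5, 0, 0, 0.7],
    [3, -9, 0, 0, 0.7],
    [4.5, -13.5, 0, 0, 0.7],
    [6, -18, 0, 0, 0.7],
    [7.5, -22.5, 0, 0, 0.7]
  ]
}}

```text
time_s: 1.6
position: [0.459, -0.1028, 0.2312]
orientation: [-0.0, 0.091, 0.996, 0.0]
wrist_force: [0.9, 1.1, -0.8]
width: 0.704
finger_force: 0.0
```

>>> {"api": "arm_command", "payload": {
  "plan": [
    [1, -4.5, 0, 0, 0.6],
    [2, -9, -1, 0, 0.6],
    [3, -13.5, -3, 0, 0.6],
    [4, -18, -6, 0, 0.6],
    [4, -21.5, -9, 0, 0.6]
  ]
}}

```text
time_s: 2.1
position: [0.5005, -0.3173, 0.1417]
orientation: [0.001, 0.091, 0.996, -0.001]
wrist_force: [1.2, 1.1, 0.2]
width: 0.598
finger_force: 0.0
```

```bash
python3 - <<'E'
from h import *
f=grab('side'); P=cloud(f); cv2.imwrite('pics/side1.png',cv2.convertScaleAbs(cv2.resize(f['image'][150:310,230:430,::-1],(750,600),interpolation=cv2.INTER_CUBIC),alpha=1.4))
print(env.state()['position'])
E
```

```text
[ 0.49465    -0.3234024   0.13480626]
```

View pics/side1.png

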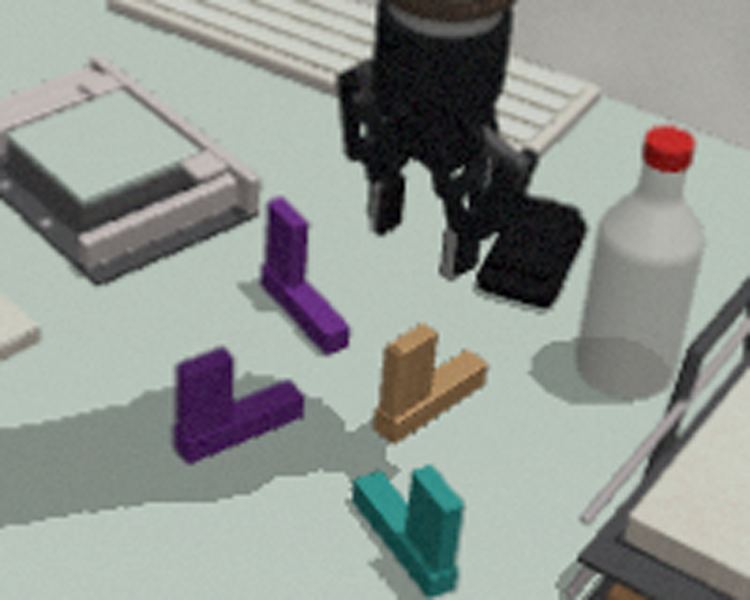

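The open fingers hover above the wooden fin at crop pixel (410,370), and the neighbouring objects are clear of them. I let the arm settle before descending.

>>> {"api": "arm_command", "payload": {
  "plan": [
    [0, 0, -2, 0, 0.6],
    [0, 0, -4, 0, 0.6],
    [0, 0, -4, 0, 0.6],
    [0, 0, -4, 0, 0.6]
  ]
}}

```text
time_s: 2.55
position: [0.4986, -0.3147, 0.1018]
orientation: [-0.001, 0.091, 0.996, 0.0]
wrist_force: [0.3, 0.6, 0.3]
width: 0.6
finger_force: 0.0
```

>>> {"api": "arm_command", "payload": {
  "plan": [
    [0, -0.3, -2, 0, 0.6],
    [0, -0.3, -4, 0, 0.6],
    [0, -0.3, -6, 0, 0.6],
    [0, -0.3, -6, 0, 0.6],
    [0, -0.3, -6, 0, 0.6]
  ]
}}

```text
time_s: 3.05
position: [0.4996, -0.3183, 0.0433]
orientation: [0.0, 0.091, 0.996, -0.0]
wrist_force: [0.7, -0.0, -0.1]
width: 0.597
finger_force: 0.0
```

>>> {"api": "arm_command", "payload": {
  "plan": [
    [0, 0, 0, 0, 0.1],
    [0, 0, 0, 0, 0],
    [0, 0, 0, 0, 0],
    [0, 0, 0, 0, 0],
    [0, 0, 0, 0, 0]
  ],
  "newtons": 40
}}

```text
time_s: 3.55
position: [0.4998, -0.3186, 0.0434]
orientation: [0.001, 0.091, 0.996, -0.0]
wrist_force: [-0.1, -0.4, 5.8]
width: 0.158
finger_force: 41.0
```

>>> {"api": "arm_command", "payload": {
  "plan": [
    [0, 0, 2, 0, 0],
    [0, 0, 5, 0, 0],
    [0, 0, 8, 0, 0],
    [0, 0, 11, 0, 0],
    [0, 2, 11, 0, 0]
  ]
}}

```text
time_s: 4.05
position: [0.501, -0.3029, 0.1571]
orientation: [0.004, 0.093, 0.996, -0.003]
wrist_force: [0.7, -1.1, 0.7]
width: 0.157
finger_force: 40.0
```

>>> {"api": "arm_command", "payload": {
  "plan": [
    [0, 4, 0, -1, 0],
    [0.5, 8, 0, -2, 0],
    [1, 12, 0, -3, 0],
    [1.5, 16, 0, -4, 0],
    [1.8, 20, 0, -4.7, 0]
  ]
}}

```text
time_s: 4.55
position: [0.517, -0.0964, 0.1523]
orientation: [0.0, 0.132, 0.991, 0.0]
wrist_force: [1.2, -0.2, -0.5]
width: 0.159
finger_force: 40.0
```

>>> {"api": "arm_command", "payload": {
  "plan": [
    [0, 3, 0, 0, 0],
    [0, 5.5, 0, 0, 0],
    [0, 6.3, 0, 0, 0],
    [0, 6.3, 0, 0, 0],
    [0, 6.3, 0, 0, 0]
  ]
}}

```text
time_s: 5.05
position: [0.5169, -0.0367, 0.1521]
orientation: [0.0, 0.133, 0.991, -0.0]
wrist_force: [0.5, -0.5, -0.9]
width: 0.159
finger_force: 39.9
```

```bash
python3 - <<'E'
from h import *
print(env.state()['position'],env.state()['orientation'])
yaw=np.deg2rad(-15.2);ex=np.array([np.cos(yaw),np.sin(yaw)]);ey=np.array([-ex[1],ex[0]])
o=.5555*ex+.1697*ey
for n in('side','top'):
    f=grab(n);P=cloud(f);hsv=cv2.cvtColor(f['image'],cv2.COLOR_RGB2HSV)
    x,y,z=np.moveaxis(P,-1,0)
    m=(hsv[...,0]>8)&(hsv[...,0]<25)&(hsv[...,1]>70)&(x>.4)&(x<.68)&(y<.1)&(y>-.15)&(z>.06)
    q=P[m]; k=q[(q[:,2]<.13)]
    bt=q[(q[:,2]<np.percentile(q[:,2],50)+.003)]
    xy=q[:,:2]-o; fx=xy@ex; fy=xy@ey
    print(n,len(q),'z',np.percentile(q[:,2],[1,50,99]).round(4),'fx',np.percentile(fx,[1,99]).round(4))
    for lo in np.arange(-.05,.05,.012):
        s=(fx>lo)&(fx<lo+.012)&(q[:,2]<.128)
        if s.sum()>3: print('  fx',lo.round(3),s.sum(),'fy',fy[s].min().round(4),fy[s].max().round(4),'ztop',q[s][:,2].max().round(4))
    if n=='side': cv2.imwrite('pics/side2.png',cv2.convertScaleAbs(cv2.resize(f['image'][110:270,180:380,::-1],(750,600),interpolation=cv2.INTER_CUBIC),alpha=1.4))
E
```

```text
[ 0.51691303 -0.03665262  0.15214983] [ 5.32150993e-05  1.32623062e-01  9.91166445e-01 -4.45387415e-04]
side 977 z [0.1123 0.4769 0.5448] fx [-0.0841  0.0212]
  fx -0.05 19 fy -0.0797 -0.075 ztop 0.1272
  fx -0.038 19 fy -0.0804 -0.0752 ztop 0.1275
  fx -0.026 20 fy -0.0801 -0.0748 ztop 0.1266
  fx -0.014 22 fy -0.0813 -0.0758 ztop 0.1275
  fx -0.002 21 fy -0.08 -0.0649 ztop 0.1279
  fx 0.01 18 fy -0.0807 -0.0752 ztop 0.1274
  fx 0.022 5 fy -0.0783 -0.0741 ztop 0.124
top 88 z [0.524  0.5372 0.5454] fx [-0.0779 -0.0141]
```

View pics/side2.png

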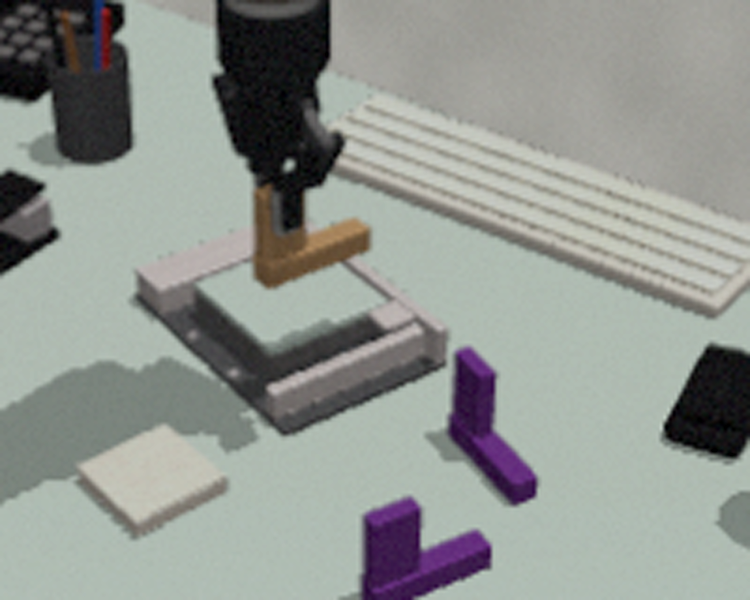

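The picture shows the spacer level, aligned with the gap and above it, with its nose at crop pixel (368,235). Its measured side face puts the bar centre near y = -0.069 in the frame. Lowering it now.

>>> {"api": "arm_command", "payload": {
  "plan": [
    [0, 0, -2.5, 0, 0],
    [0, 0, -5, 0, 0],
    [0, 0, -6.5, 0, 0],
    [0, 0, -7.2, 0, 0],
    [0, 0, -7.2, 0, 0]
  ]
}}

```text
time_s: 5.65
position: [0.5162, -0.0362, 0.0793]
orientation: [-0.001, 0.133, 0.991, -0.0]
wrist_force: [0.6, -0.0, -0.1]
width: 0.157
finger_force: 40.0
```

>>> {"api": "arm_command", "payload": {
  "plan": [
    [0, 0, -0.6, 0, 0],
    [0, 0, -1.2, 0, 0],
    [0, 0, -1.8, 0, 0],
    [0, 0, -2.0, 0, 0]
  ]
}}

```text
time_s: 6.05
position: [0.5167, -0.035, 0.0596]
orientation: [-0.0, 0.132, 0.991, -0.0]
wrist_force: [0.4, 0.1, -1.8]
width: 0.153
finger_force: 40.0
```

>>> {"api": "arm_command", "payload": {
  "plan": [
    [0, -0.1, -0.3, 0, 0],
    [0, -0.1, -0.6, 0, 0],
    [0, -0.1, -0.8, 0, 0],
    [0, -0.1, -0.8, 0, 0]
  ]
}}

```text
time_s: 6.45
position: [0.5167, -0.0361, 0.0518]
orientation: [-0.0, 0.132, 0.991, -0.0]
wrist_force: [0.1, -0.4, -0.3]
width: 0.163
finger_force: 40.0
```

Now I slide along frame +x, direction (0.965, -0.262), about 40 mm in small steps.

>>> {"api": "arm_command", "payload": {
  "plan": [
    [0.6, -0.16, 0, 0, 0],
    [1.2, -0.33, 0, 0, 0],
    [1.8, -0.49, 0, 0, 0],
    [2.4, -0.65, 0, 0, 0],
    [2.9, -0.79, 0, 0, 0]
  ]
}}

```text
time_s: 6.95
position: [0.5468, -0.0442, 0.0522]
orientation: [0.0, 0.132, 0.991, -0.0]
wrist_force: [0.6, -0.3, -0.1]
width: 0.159
finger_force: 40.0
```

>>> {"api": "arm_command", "payload": {
  "plan": [
    [0.3, -0.08, 0, 0, 0],
    [0.6, -0.16, 0, 0, 0],
    [0.8, -0.22, 0, 0, 0],
    [0.8, -0.22, 0, 0, 0]
  ]
}}

```text
time_s: 7.35
position: [0.5541, -0.0462, 0.0521]
orientation: [0.0, 0.132, 0.991, 0.0]
wrist_force: [-0.0, 0.2, -1.6]
width: 0.155
finger_force: 40.0
```

>>> {"api": "arm_command", "payload": {
  "plan": [
    [0.1, -0.03, 0, 0, 0],
    [0.2, -0.05, 0, 0, 0],
    [0.2, -0.05, 0, 0, 0]
  ]
}}

```text
time_s: 7.65
position: [0.556, -0.0466, 0.0521]
orientation: [0.0, 0.132, 0.991, 0.0]
wrist_force: [-0.2, -0.1, -0.8]
width: 0.159
finger_force: 40.0
```

>>> {"api": "arm_command", "payload": {
  "plan": [
    [0.1, -0.03, 0, 0, 0],
    [0.2, -0.05, 0, 0, 0],
    [0.2, -0.05, 0, 0, 0]
  ]
}}

```text
time_s: 7.95
position: [0.5564, -0.0467, 0.0517]
orientation: [-0.002, 0.132, 0.991, 0.0]
wrist_force: [-4.4, 0.8, 2.1]
width: 0.156
finger_force: 40.4
```

>>> {"api": "arm_command", "payload": {
  "plan": [
    [0, 0, -0.1, 0, 0],
    [0, 0, -0.2, 0, 0],
    [0, 0, -0.2, 0, 0]
  ]
}}

```text
time_s: 8.25
position: [0.5563, -0.0468, 0.0498]
orientation: [-0.002, 0.132, 0.991, 0.0]
wrist_force: [-5.2, 1.2, 3.3]
width: 0.154
finger_force: 40.5
```

>>> {"api": "arm_command", "payload": {
  "plan": [
    [0, 0, 0, 0, 0.3],
    [0, 0, 0, 0, 0.5],
    [0, 0, 0, 0, 0.5],
    [0, 0, 0, 0, 0.5],
    [0, 0, 0, 0, 0.5]
  ]
}}

```text
time_s: 8.75
position: [0.5583, -0.0472, 0.0502]
orientation: [0.0, 0.132, 0.991, 0.0]
wrist_force: [-0.7, 0.7, -0.6]
width: 0.499
finger_force: 0.0
```

>>> {"api": "arm_command", "payload": {
  "plan": [
    [0, 0, 1, 0, 0.5],
    [0, 0, 3, 0, 0.5],
    [0, 0, 5, 0, 0.5],
    [0, 0, 8, 0, 0.5],
    [0, 0, 10, 0, 0.5]
  ]
}}

```text
time_s: 9.25
position: [0.5588, -0.0473, 0.1527]
orientation: [0.001, 0.132, 0.991, 0.0]
wrist_force: [0.1, -1.1, 0.8]
width: 0.5
finger_force: 0.0
```

>>> {"api": "arm_command", "payload": {
  "plan": [
    [0, 0, 0, 0, 0.5],
    [-4, 0, 0, 0, 0.5],
    [-8, 0, 0, 0, 0.5],
    [-12, 0, 0, 0, 0.3],
    [-15, 0, 0, 0, 0]
  ]
}}

```text
time_s: 9.75
position: [0.4047, -0.0471, 0.1495]
orientation: [-0.001, 0.132, 0.991, -0.0]
wrist_force: [-0.1, -0.5, 0.8]
width: 0.171
finger_force: 0.0
```

```bash
python3 - <<'E'
from h import *
print(env.state()['position'],env.state()['orientation'])
yaw=np.deg2rad(-15.2);ex=np.array([np.cos(yaw),np.sin(yaw)]);ey=np.array([-ex[1],ex[0]])
o=.5555*ex+.1697*ey
for n in('side','top'):
    f=grab(n);P=cloud(f);hsv=cv2.cvtColor(f['image'],cv2.COLOR_RGB2HSV)
    x,y,z=np.moveaxis(P,-1,0)
    m=(hsv[...,0]>8)&(hsv[...,0]<25)&(hsv[...,1]>70)&(x>.4)&(x<.68)&(y<.1)&(y>-.15)&(z>.006)&(z<.1)
    q=P[m]; xy=q[:,:2]-o; F=np.c_[xy@ex,xy@ey,q[:,2]]
    t=F[F[:,2]>.076]; b=F[(F[:,2]<.035)]
    for nm,s in(('fintop',t),('bar',b)):
        if len(s)>3: print(n,nm,len(s),np.percentile(s,[2,50,98],axis=0).round(4).tolist())
    r=slice(110,230),slice(190,350)
    cv2.imwrite(f'pics/{n}3.png',cv2.convertScaleAbs(cv2.resize(f['image'][r][...,::-1],(800,600),interpolation=cv2.INTER_CUBIC),alpha=1.4))
E
```

```text
[ 0.40472351 -0.04712027  0.14948025] [-1.13923055e-03  1.32046188e-01  9.91242907e-01 -7.30241646e-05]
side fintop 49 [[-0.0255, -0.0778, 0.0764], [-0.009, -0.073, 0.0811], [0.0099, -0.0662, 0.0844]]
side bar 93 [[-0.0252, -0.0826, 0.0183], [0.0047, -0.0739, 0.0283], [0.043, -0.0592, 0.0347]]
top fintop 44 [[-0.0244, -0.0747, 0.0766], [-0.0067, -0.0683, 0.0805], [0.0094, -0.0619, 0.0845]]
top bar 58 [[-0.0254, -0.0785, 0.0106], [0.0216, -0.0712, 0.0249], [0.0374, -0.0586, 0.0325]]
```

View pics/top3.png

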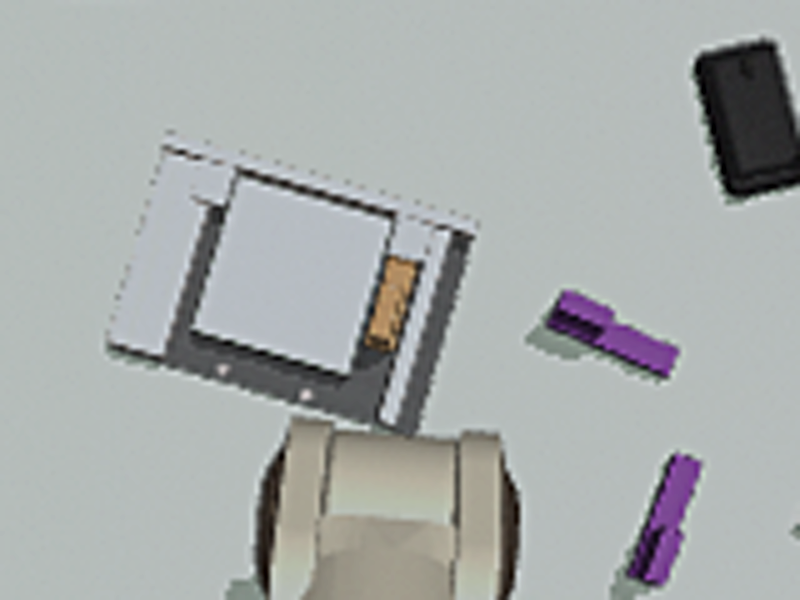

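The top view shows the spacer fully in the right-hand gap, with its bar under the hood at (400,258) and its fin at (388,310). The cover is still proud. Next I move the shut fingers over the cover centre and press.

>>> {"api": "arm_command", "payload": {
  "plan": [
    [4, 1.3, 0, 0, 0],
    [8, 2.6, 0, 0, 0],
    [12, 4, 0, 0, 0],
    [16, 5.4, -1, 0, 0],
    [18.1, 6.4, -3, 0, 0]
  ]
}}

```text
time_s: 10.35
position: [0.5946, 0.0185, 0.1212]
orientation: [0.003, 0.131, 0.991, 0.001]
wrist_force: [-0.4, 0.5, 0.4]
width: 0.003
finger_force: 0.0
```

>>> {"api": "arm_command", "payload": {
  "plan": [
    [0, 0, -2, 0, 0],
    [0, 0, -4, 0, 0],
    [0, 0, -6, 0, 0],
    [0, 0, -7, 0, 0],
    [0, 0, -7, 0, 0]
  ]
}}

```text
time_s: 10.85
position: [0.5879, 0.0169, 0.0483]
orientation: [-0.002, 0.132, 0.991, -0.0]
wrist_force: [0.1, -0.1, 0.4]
width: 0.002
finger_force: 0.0
```

>>> {"api": "arm_command", "payload": {
  "plan": [
    [0, 0, -0.5, 0, 0],
    [0, 0, -1, 0, 0],
    [0, 0, -1.4, 0, 0],
    [0, 0, -1.7, 0, 0],
    [0, 0, -1.7, 0, 0]
  ]
}}

```text
time_s: 11.35
position: [0.5896, 0.0169, 0.0338]
orientation: [0.001, 0.132, 0.991, 0.0]
wrist_force: [-1.0, 0.6, 6.3]
width: 0.001
finger_force: 3.1
```

>>> {"api": "arm_command", "payload": {
  "plan": [
    [0, 0, -0.3, 0, 0],
    [0, 0, -0.6, 0, 0],
    [0, 0, -0.8, 0, 0],
    [0, 0, -0.8, 0, 0],
    [0, 0, -0.8, 0, 0]
  ]
}}

```text
time_s: 11.85
position: [0.5897, 0.0169, 0.0289]
orientation: [0.001, 0.132, 0.991, 0.0]
wrist_force: [-10.1, -0.1, 29.7]
width: 0.001
finger_force: 14.5
```

>>> {"api": "arm_command", "payload": {
  "plan": [
    [0, 0, 0.2, 0, 0],
    [0, 0, 0.2, 0, 0],
    [0, 0, 0.2, 0, 0],
    [0, 0, 0.2, 0, 0],
    [0, 0, 0.2, 0, 0]
  ]
}}

```text
time_s: 12.35
position: [0.5897, 0.0169, 0.0291]
orientation: [0.001, 0.132, 0.991, 0.0]
wrist_force: [-3.8, -0.3, 13.4]
width: 0.003
finger_force: 6.7
```

```bash
python3 - <<'E'
from h import *
s=env.state(); print(s['position'],s['wrist_force'],s['time_s'])
yaw=np.deg2rad(-15.2);ex=np.array([np.cos(yaw),np.sin(yaw)]);ey=np.array([-ex[1],ex[0]])
o=.5555*ex+.1697*ey
f=grab('side');P=cloud(f);hsv=cv2.cvtColor(f['image'],cv2.COLOR_RGB2HSV)
x,y,z=np.moveaxis(P,-1,0)
m=(hsv[...,0]>8)&(hsv[...,0]<25)&(hsv[...,1]>70)&(x>.4)&(x<.68)&(y<.1)&(y>-.15)&(z>.006)&(z<.1)
F=np.c_[(P[m][:,:2]-o)@ex,(P[m][:,:2]-o)@ey,P[m][:,2]]; t=F[F[:,2]>.076]
print('fintop',len(t),np.percentile(t,[2,50,98],axis=0).round(4).tolist())
d=P[...,:2]-o; a=d@ex;b=d@ey; c=(a>-.04)&(a<-.02)&(abs(b)<.04); print('cover z',np.nanmedian(z[c]))
E
```

```text
[0.58966725 0.01689593 0.02909251] [-3.80606484 -0.29014534 13.39238117] 12.35
fintop 50 [[-0.0245, -0.077, 0.0772], [-0.008, -0.0734, 0.0818], [0.0121, -0.0403, 0.0853]]
cover z 0.27056249617751615
```

```bash
python3 -c "
from workcell import env
print(env.close_job())"
```

```text
the job is handed in; nothing more can be done
None
```

The spacer is home in the wide right-hand gap and released, and the job was handed in at about 12.4 s with the fingertips holding the cover at flush (13 N, fingertips 29 mm above the desk); no verdict was returned, and I did not re-check the bystanders' positions.

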